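Clip the bench chisels into the tool carriage and send it on

TASK

Push the tool carriage along its rail until it clicks into the loading station in the middle. There, press every chisel lying on the bench fully down into a spring clip of its own, the middle of its handle over the middle of the clip and the blade pointing away from the robot; then, with all of them loaded, push the carriage on until it clicks into the dispatch station towards the robot's left. Leave the glue bottle, mug and wooden offcut where they are.

Things in the scene. Friction and masses are not known exactly. Their poses are not given: they have to be found in the camera images.
- chisel1: Loose chisel, 175 mm, 140 g; may be absent. Light wooden octagonal handle 26 mm across flats, 110 mm long, then a brass ferrule and a flat steel blade 10 mm wide, 4 mm thick. Origin on the axis at the middle of the handle, 13 mm above what it lies on; x axis towards the blade tip (tip at +120 mm, butt at -55 mm). It lies on any flat of its handle: roll does not matter.
- chisel1_tip (a point): Tip of the blade of chisel1, on its axis, 120 mm from the chisel's origin; absent with it.
- chisel2: Loose chisel, 175 mm, 140 g; may be absent. Light wooden octagonal handle 26 mm across flats, 110 mm long, then a brass ferrule and a flat steel blade 13 mm wide, 4 mm thick. Origin on the axis at the middle of the handle, 13 mm above what it lies on; x axis towards the blade tip (tip at +120 mm, butt at -55 mm). It lies on any flat of its handle: roll does not matter.
- chisel2_tip (a point): Tip of the blade of chisel2, on its axis, 120 mm from the chisel's origin; absent with it.
- chisel3: Loose chisel, 175 mm, 140 g; may be absent. Light wooden octagonal handle 26 mm across flats, 110 mm long, then a brass ferrule and a flat steel blade 16 mm wide, 4 mm thick. Origin on the axis at the middle of the handle, 13 mm above what it lies on; x axis towards the blade tip (tip at +120 mm, butt at -55 mm). It lies on any flat of its handle: roll does not matter.
- chisel3_tip (a point): Tip of the blade of chisel3, on its axis, 120 mm from the chisel's origin; absent with it.
- chisel4: Loose chisel, 175 mm, 140 g; may be absent. Light wooden octagonal handle 26 mm across flats, 110 mm long, then a brass ferrule and a flat steel blade 20 mm wide, 4 mm thick. Origin on the axis at the middle of the handle, 13 mm above what it lies on; x axis towards the blade tip (tip at +120 mm, butt at -55 mm). It lies on any flat of its handle: roll does not matter.
- chisel4_tip (a point): Tip of the blade of chisel4, on its axis, 120 mm from the chisel's origin; absent with it.
- chisel5: Loose chisel, 175 mm, 140 g; may be absent. Light wooden octagonal handle 26 mm across flats, 110 mm long, then a brass ferrule and a flat steel blade 24 mm wide, 4 mm thick. Origin on the axis at the middle of the handle, 13 mm above what it lies on; x axis towards the blade tip (tip at +120 mm, butt at -55 mm). It lies on any flat of its handle: roll does not matter.
- chisel5_tip (a point): Tip of the blade of chisel5, on its axis, 120 mm from the chisel's origin; absent with it.
- clip1 (a point): Centre of the spring clip farthest to -y: middle and axis of a seated handle, 63 mm above the table. x axis along the clip, away from the robot (blade side), y along the rail. Two pairs of sprung steel jaws, each 16 mm long, 38 mm wide overall, tops 78 mm above the table, stand 40 mm before and behind this point; the 64 mm between is free for fingers, down to the deck 35 mm above the table.
- clip2 (a point): Next clip, 66 mm towards +y; made like clip1. Rounded jaw lips stand 18 mm apart; a handle pushed down from above spreads them (10 to 20 N in all) and is seated on wooden rests, when the lips close over its upper facets. A pull upward of about 10 to 20 N frees it again.
- clip3 (a point): Next clip, 66 mm towards +y, made like clip1. All clips travel with the carriage.
- clip4 (a point): Next clip, 66 mm towards +y, made like clip1. Any chisel fits any clip.
- clip5 (a point): Last clip, 66 mm towards +y, made like clip1.
- carriage (a joint): Place of the plywood carriage (148 mm deep, 360 mm long along the rail) in m, growing towards +y: 0 at the right-hand end, 0.14 loading station, 0.28 dispatch station, stop at 0.30. Friction about 1 N; at each station a spring plunger drops into a detent (up to about 8 N within 16 mm of the station, both ways) and centres the carriage within 2 mm.
- grab_post (a point): On the axis of the upright round wooden post (18 mm diameter, top 135 mm above the table) at the carriage's front edge, between clip3 and clip4 but nearer the robot; this point is 122 mm above the table. Grip or push the carriage here from above. Seated chisels' tops are lower, 76 mm above the table. y axis along the rail.
- station_load (a point): Where grab_post stands when the carriage is in the loading station (first detent, middle of the rail; a brass plate on the rail board's rear edge meets the brass pointer on the carriage's rear edge). y axis along the rail, towards growing carriage values.
- station_send (a point): Where grab_post stands when the carriage is in the dispatch station (second detent and brass plate, 140 mm farther towards +y).
- glue_bottle: Bystander: white glue bottle, 56 mm diameter, 150 mm tall, origin under its centre.
- mug: Bystander: white mug, 80 mm diameter, 90 mm tall, origin under its centre.
- offcut: Bystander: planed wooden offcut 120 x 60 x 40 mm, origin under its centre.
Things that resemble listed ones, but are neither listed nor needed, are in the scene too. What is shaped like the chisel5 but orange or pink is not meant. Leave any purple look-alike of the chisel1 alone.

How it is judged:
On the way, in this order (a step that is already met when the one before it is completed fails the run):
1. the carriage rests in the loading station (value of joint carriage between 0.134 and 0.146 m and velocity of joint carriage between -0.02 and 0.02 m/s), for 0.2 s.
2. all chisels present are seated in clips while the carriage is in the loading station (all of step 1 and height (world z) of chisel1 between 0.059 and 0.067 m and height (world z) of chisel1_tip between 0.051 and 0.075 m and ((distance between chisel1 and clip1 below 0.015 m and x of chisel1_tip in the frame of clip1 above 0.09 m) or (distance between chisel1 and clip2 below 0.015 m and x of chisel1_tip in the frame of clip2 above 0.09 m) or (distance between chisel1 and clip3 below 0.015 m and x of chisel1_tip in the frame of clip3 above 0.09 m) or (distance between chisel1 and clip4 below 0.015 m and x of chisel1_tip in the frame of clip4 above 0.09 m) or (distance between chisel1 and clip5 below 0.015 m and x of chisel1_tip in the frame of clip5 above 0.09 m)) and height (world z) of chisel2 between 0.059 and 0.067 m and height (world z) of chisel2_tip between 0.051 and 0.075 m and ((distance between chisel2 and clip1 below 0.015 m and x of chisel2_tip in the frame of clip1 above 0.09 m) or (distance between chisel2 and clip2 below 0.015 m and x of chisel2_tip in the frame of clip2 above 0.09 m) or (distance between chisel2 and clip3 below 0.015 m and x of chisel2_tip in the frame of clip3 above 0.09 m) or (distance between chisel2 and clip4 below 0.015 m and x of chisel2_tip in the frame of clip4 above 0.09 m) or (distance between chisel2 and clip5 below 0.015 m and x of chisel2_tip in the frame of clip5 above 0.09 m)) and height (world z) of chisel3 between 0.059 and 0.067 m and height (world z) of chisel3_tip between 0.051 and 0.075 m and ((distance between chisel3 and clip1 below 0.015 m and x of chisel3_tip in the frame of clip1 above 0.09 m) or (distance between chisel3 and clip2 below 0.015 m and x of chisel3_tip in the frame of clip2 above 0.09 m) or (distance between chisel3 and clip3 below 0.015 m and x of chisel3_tip in the frame of clip3 above 0.09 m) or (distance between chisel3 and clip4 below 0.015 m and x of chisel3_tip in the frame of clip4 above 0.09 m) or (distance between chisel3 and clip5 below 0.015 m and x of chisel3_tip in the frame of clip5 above 0.09 m)) and height (world z) of chisel4 between 0.059 and 0.067 m and height (world z) of chisel4_tip between 0.051 and 0.075 m and ((distance between chisel4 and clip1 below 0.015 m and x of chisel4_tip in the frame of clip1 above 0.09 m) or (distance between chisel4 and clip2 below 0.015 m and x of chisel4_tip in the frame of clip2 above 0.09 m) or (distance between chisel4 and clip3 below 0.015 m and x of chisel4_tip in the frame of clip3 above 0.09 m) or (distance between chisel4 and clip4 below 0.015 m and x of chisel4_tip in the frame of clip4 above 0.09 m) or (distance between chisel4 and clip5 below 0.015 m and x of chisel4_tip in the frame of clip5 above 0.09 m)) and height (world z) of chisel5 between 0.059 and 0.067 m and height (world z) of chisel5_tip between 0.051 and 0.075 m and ((distance between chisel5 and clip1 below 0.015 m and x of chisel5_tip in the frame of clip1 above 0.09 m) or (distance between chisel5 and clip2 below 0.015 m and x of chisel5_tip in the frame of clip2 above 0.09 m) or (distance between chisel5 and clip3 below 0.015 m and x of chisel5_tip in the frame of clip3 above 0.09 m) or (distance between chisel5 and clip4 below 0.015 m and x of chisel5_tip in the frame of clip4 above 0.09 m) or (distance between chisel5 and clip5 below 0.015 m and x of chisel5_tip in the frame of clip5 above 0.09 m))), for 0.2 s.
3. the carriage rests in the dispatch station with all chisels seated (value of joint carriage between 0.274 and 0.286 m and velocity of joint carriage between -0.02 and 0.02 m/s and height (world z) of chisel1 between 0.059 and 0.067 m and height (world z) of chisel1_tip between 0.051 and 0.075 m and ((distance between chisel1 and clip1 below 0.015 m and x of chisel1_tip in the frame of clip1 above 0.09 m) or (distance between chisel1 and clip2 below 0.015 m and x of chisel1_tip in the frame of clip2 above 0.09 m) or (distance between chisel1 and clip3 below 0.015 m and x of chisel1_tip in the frame of clip3 above 0.09 m) or (distance between chisel1 and clip4 below 0.015 m and x of chisel1_tip in the frame of clip4 above 0.09 m) or (distance between chisel1 and clip5 below 0.015 m and x of chisel1_tip in the frame of clip5 above 0.09 m)) and height (world z) of chisel2 between 0.059 and 0.067 m and height (world z) of chisel2_tip between 0.051 and 0.075 m and ((distance between chisel2 and clip1 below 0.015 m and x of chisel2_tip in the frame of clip1 above 0.09 m) or (distance between chisel2 and clip2 below 0.015 m and x of chisel2_tip in the frame of clip2 above 0.09 m) or (distance between chisel2 and clip3 below 0.015 m and x of chisel2_tip in the frame of clip3 above 0.09 m) or (distance between chisel2 and clip4 below 0.015 m and x of chisel2_tip in the frame of clip4 above 0.09 m) or (distance between chisel2 and clip5 below 0.015 m and x of chisel2_tip in the frame of clip5 above 0.09 m)) and height (world z) of chisel3 between 0.059 and 0.067 m and height (world z) of chisel3_tip between 0.051 and 0.075 m and ((distance between chisel3 and clip1 below 0.015 m and x of chisel3_tip in the frame of clip1 above 0.09 m) or (distance between chisel3 and clip2 below 0.015 m and x of chisel3_tip in the frame of clip2 above 0.09 m) or (distance between chisel3 and clip3 below 0.015 m and x of chisel3_tip in the frame of clip3 above 0.09 m) or (distance between chisel3 and clip4 below 0.015 m and x of chisel3_tip in the frame of clip4 above 0.09 m) or (distance between chisel3 and clip5 below 0.015 m and x of chisel3_tip in the frame of clip5 above 0.09 m)) and height (world z) of chisel4 between 0.059 and 0.067 m and height (world z) of chisel4_tip between 0.051 and 0.075 m and ((distance between chisel4 and clip1 below 0.015 m and x of chisel4_tip in the frame of clip1 above 0.09 m) or (distance between chisel4 and clip2 below 0.015 m and x of chisel4_tip in the frame of clip2 above 0.09 m) or (distance between chisel4 and clip3 below 0.015 m and x of chisel4_tip in the frame of clip3 above 0.09 m) or (distance between chisel4 and clip4 below 0.015 m and x of chisel4_tip in the frame of clip4 above 0.09 m) or (distance between chisel4 and clip5 below 0.015 m and x of chisel4_tip in the frame of clip5 above 0.09 m)) and height (world z) of chisel5 between 0.059 and 0.067 m and height (world z) of chisel5_tip between 0.051 and 0.075 m and ((distance between chisel5 and clip1 below 0.015 m and x of chisel5_tip in the frame of clip1 above 0.09 m) or (distance between chisel5 and clip2 below 0.015 m and x of chisel5_tip in the frame of clip2 above 0.09 m) or (distance between chisel5 and clip3 below 0.015 m and x of chisel5_tip in the frame of clip3 above 0.09 m) or (distance between chisel5 and clip4 below 0.015 m and x of chisel5_tip in the frame of clip4 above 0.09 m) or (distance between chisel5 and clip5 below 0.015 m and x of chisel5_tip in the frame of clip5 above 0.09 m))), for 0.2 s.
At the end, for the whole second after the job is handed in: The carriage is at rest within 6 mm of the dispatch station, and every chisel present is at rest in a clip: handle middle within 15 mm of the clip's centre and within 4 mm of its height, tip within 12 mm of that height, blade on the far side (all of step 3 and linear speed of each of chisel1, chisel2, chisel3, chisel4, chisel5 below 0.03 m/s); the robot touches nothing.
It fails at once if the glue bottle is shoved more than 3 cm or knocked over (distance of glue_bottle from where it was at the start of the episode above 0.03 m or angle between glue_bottle's own z axis and vertical above 0.5 rad).
It fails at once if the mug is shoved more than 3 cm or knocked over (distance of mug from where it was at the start of the episode above 0.03 m or angle between mug's own z axis and vertical above 0.5 rad).
It fails at once if the wooden offcut is shoved more than 3 cm or knocked over (distance of offcut from where it was at the start of the episode above 0.03 m or angle between offcut's own z axis and vertical above 0.5 rad).
Of chisel1, chisel2, chisel3, chisel4, chisel5 only 3 to 5 are there at a start; the rules pass over those that are not, and their reading is None.
At some moment in a run one of chisel1, chisel2, chisel3, chisel4, chisel5 may be knocked a few centimetres aside while the robot is not near it.
Once in a run the grip may slacken for a moment while it holds something.
It also fails if it takes over 210 s, if anything falls off the work surface, if the arm or the gripper's body presses on something with over 40 N, if the wrist force passes 120 N, or if a joint passes its speed limit or range.

ROBOT

A 7-joint arm with a two-finger parallel gripper is mounted at the origin on the work surface. World frame = base frame: x ahead of the robot, y to its left, z up, the work surface at z = 0. Lengths are in m, angles in rad, forces in N, time in s.
With the tool pointing down it reaches from about 0.35 to 0.9 m from the base axis. Payload 8.1 kg.
Tool frame: the origin (TCP) lies at the centre of the arm's flange, where the gripper is bolted on; the fingertips stand 178 mm ahead of it and the grasp point (between the pads) lies 159 mm ahead of it; x points along the fingers, z is the direction in which the jaws open and shut, and the axes are right-handed (so a half turn about x gives the same grasp; the last joint's range is limited). The gripper opens to 92 mm and grips with 3 to 60 N. Pads are 19 mm wide; open, the fingers measure 130 mm over their backs; the gripper's body (75 mm by 190 mm) begins 47 mm behind the grasp point.
Start: joints at [1.2, 0.434, 0.025, 1.573, -0.012, 1.134, -0.075], TCP at [0.165, -0.603, 0.405] pointing down, gripper open.
Joint ranges: [-2.62, 2.62], [-0.44, 2.09], [-1.27, 1.32], [0.08, 2.57], [-1.32, 4.46], [0.12, 2], [-2.74, 2.74]. Speed limits (rad/s): [2.22, 2.22, 3.01, 3.01, 3.14, 3.14, 3.14].

INTERFACE

Orientations are given as a rotation vector (axis times angle).
In Python, from cell import arm, get_image, search_frame, pinpoint gives the robot as it stands.
- The arm moves only by the tool arm_command, never from a script. Its argument "motion" is a list of rows, each a list of 7 numbers: the finger opening in mm, from 0 to 91.8, then the shift along the tool's x, y, z in mm, then the turn, a rotation vector about the tool's x, y, z in degrees. In form: [[fingers, x, y, z, ax, ay, az], ...]. A call has 1 to 5 rows; each row shifts and turns the commanded pose from where the row before left it, along the tool's axes as they then stand; what a row does not reach is not made up. A row lasts 1/8 s, in which the tool goes at most 62.5 mm and 10.7 degrees, less where a joint would pass 70% of its speed; a pose out of reach is approached as far as the arm can. A call with a gripper value outside its range is refused whole. The fingers move at their own pace and stop on an object; "newtons" is the grip in N (left out, the last holds). Time passes only in rows, so rows that do not move let the fingers close. It gives the time, the measured TCP pose, the force and the opening at its end, in the units of the state.
- arm.observe(): the state, without advancing time (a new reading comes with each control period).
- get_image(name): name is "scene" or "side" or "wrist"; returns a dict with "frame" (420x560x3 uint8, red, green, blue), "range_z" (420x560 float32, m along the optical axis (not along the pixel's ray), 0 where there is no reading), "K" (3x3 intrinsics, pixels), "origin" and "rotation" of the camera in the world; the wrist camera has in their place "tool_from_camera" (4x4, takes a point from camera to tool coordinates, whose origin is the TCP and whose axes are the tool frame's). Camera axes: x right, y down, z forward; pixel columns grow to the right and rows downward; lengths in m; the calibration is good to about 2 mm. A picture is of the moment at which its call begins: read the wrist's pose just before it.
- arm.sign_off(): hands the job in, once; it reports no verdict.
Trained networks look in the newest picture that a camera, given by its name, has taken for a name from the list of things; names that differ only in an ending like _2 or _b are one class to them, and where a whole thing is asked for, a point or a joint stands for the part that bears it (a point fixed in the world has none). Each returns a list of dicts, best first, with "p" (0 to 1); they miss things now and then, are a little off and sometimes report something else, mostly with a low value. They report only what shows in the picture. A call takes as long as a camera call. They do not tell look-alikes from the thing itself.
- search_frame(camera, target): "point" ([x, y, z] in m, in world coordinates, good to about 4 mm: the middle of the surface that is visible of it).
- pinpoint(camera, target): "point" ([x, y, z] in m, in world coordinates, good to about 4 mm: a listed point, or the origin of a listed thing).
The state is a dict: "clock": time; "joints": joint angles; "dq": joint speeds; "joint_efforts": joint torques, N m; "position": TCP position; "ee_rot": TCP orientation; "force": force on the tool from outside, world axes, zero at the start; "ft_torque": the same for the moment, N m; "width": opening from 0.0 (shut) to 1.0 (fully open).
Only numpy, scipy, OpenCV 4.12 (cv2) and the standard library are available. Lean on these libraries where they do the work, as an engineer would, in place of code of your own. Each camera call takes 0.05 s, during which the arm holds its last target. There are 200 camera calls.

## Working session

There is one attempt and no reset: what is moved stays moved. The work goes in short steps, Python scripts to look and compute and a tool call to move; the robot and the scene stay as the last step left them, time stands still between calls to the robot, and variables do not carry over. Pictures are saved under pics/ and viewed, about 12 in all and at most 16, crops included, and the job is handed in when it is done.

Besides the shell and the picture viewer there is one more tool, called after "Emit:" in YAML: its name, and indented under it one key for each argument. arm_command: Moves the arm, as the interface text tells. Its arguments: {"type":"object","properties":{"motion":{"type":"array"},"newtons":{"type":"number"}},"required":["motion"]}

```bash
ls; mkdir -p pics; cat > h.py <<'E'
import numpy as np, cv2
from cell import arm, get_image, search_frame, pinpoint
from scipy.spatial.transform import Rotation as R
def save(im,name,crop=None,s=1):
    f=im["frame"][:,:,::-1]
    if crop: f=f[crop[1]:crop[3],crop[0]:crop[2]]
    cv2.imwrite("pics/"+name,cv2.resize(f,None,fx=s,fy=s,interpolation=cv2.INTER_CUBIC) if s!=1 else f)
def cloud(im,st=None):
    z=im["range_z"];K=im["K"];v,u=np.mgrid[:z.shape[0],:z.shape[1]]
    P=np.stack([(u-K[0,2])/K[0,0]*z,(v-K[1,2])/K[1,1]*z,z],-1)
    if "origin" in im: W=P@np.array(im["rotation"]).T+im["origin"]
    else:
        T=np.array(im["tool_from_camera"]);P=P@T[:3,:3].T+T[:3,3]
        W=P@R.from_rotvec(st["ee_rot"]).as_matrix().T+st["position"]
    W[z==0]=np.nan
    return W
E
python3 - <<'E'
from h import *
s=arm.observe();print(s)
print(R.from_rotvec(s["ee_rot"]).as_matrix().round(3))
for c in("scene","side"):
    im=get_image(c);save(im,c+"0.png",s=1.4);print(c,im["origin"],np.round(im["rotation"],2).tolist())
    for n in ["chisel1","chisel2","chisel3","chisel4","chisel5"]+["grab_post","station_load","clip1","clip5","mug","glue_bottle","offcut"]:
        r=pinpoint(c,n);print(c,n,[(np.round(d["point"],3).tolist(),round(d["p"],2)) for d in r[:6]])
    if c=="scene":
      for n in ["chisel1_tip","chisel5_tip"]:
        r=pinpoint(c,n);print(c,n,[(np.round(d["point"],3).tolist(),round(d["p"],2)) for d in r[:8]])
E
```

```text
pics
{'clock': 0.0, 'joints': array([ 1.20038334,  0.43518938,  0.02496221,  1.57409066, -0.01159078,
        1.13396805, -0.07507412]), 'dq': array([-0.00146673,  0.00040953,  0.00065358, -0.00154545, -0.00012812,
        0.00057194,  0.00010131]), 'joint_efforts': array([-1.52838138e-04, -6.67858243e+01,  9.84452069e-01, -3.14456141e+01,
       -6.06998219e-02,  4.28040465e-02,  1.64003327e-04]), 'position': array([ 0.16530181, -0.60250639,  0.403968  ]), 'ee_rot': array([ 1.01055987,  1.3253709 , -1.00922769]), 'force': array([ 0.44731838, -0.5938358 ,  0.45207914]), 'ft_torque': array([-0.00906808,  0.02034265, -0.01385038]), 'width': 0.9995408368435736}
[[-0.001  0.964  0.265]
 [ 0.001  0.265 -0.964]
 [-1.    -0.    -0.002]]
scene [ 1.24783091 -0.5558137   0.95769949] [-2.06, -1.11, 0.52]
scene chisel1 [([0.179, -0.32, 0.012], 0.95), ([0.401, -0.131, 0.012], 0.78), ([0.429, 0.008, 0.015], 0.75), ([0.443, -0.314, 0.012], 0.75), ([0.418, 0.125, 0.014], 0.63), ([0.374, 0.27, 0.009], 0.58)]
scene chisel2 [([0.179, -0.32, 0.012], 0.95), ([0.401, -0.131, 0.012], 0.78), ([0.429, 0.008,
[... 2568 characters left out ...]
0.74), ([0.404, -0.129, 0.014], 0.61), ([0.449, -0.317, 0.017], 0.61), ([0.612, -0.036, 0.124], 0.6), ([0.413, 0.13, 0.017], 0.58)]
side grab_post [([0.612, -0.033, 0.122], 0.92), ([0.426, 0.01, 0.016], 0.54)]
side station_load [([0.608, 0.02, 0.125], 0.95), ([0.403, -0.132, 0.017], 0.71)]
side clip1 [([0.685, 0.005, 0.066], 0.98), ([0.694, -0.064, 0.063], 0.73), ([0.698, -0.196, 0.063], 0.71), ([0.684, 0.071, 0.066], 0.56)]
side clip5 [([0.685, 0.005, 0.066], 0.98), ([0.694, -0.064, 0.063], 0.73), ([0.698, -0.196, 0.063], 0.71), ([0.684, 0.071, 0.066], 0.56)]
side mug [([0.4, -0.551, -0.003], 0.86)]
side glue_bottle [([0.528, 0.52, 0.002], 0.61)]
side offcut [([0.546, -0.483, 0.005], 0.74)]
```

View pics/scene0.png

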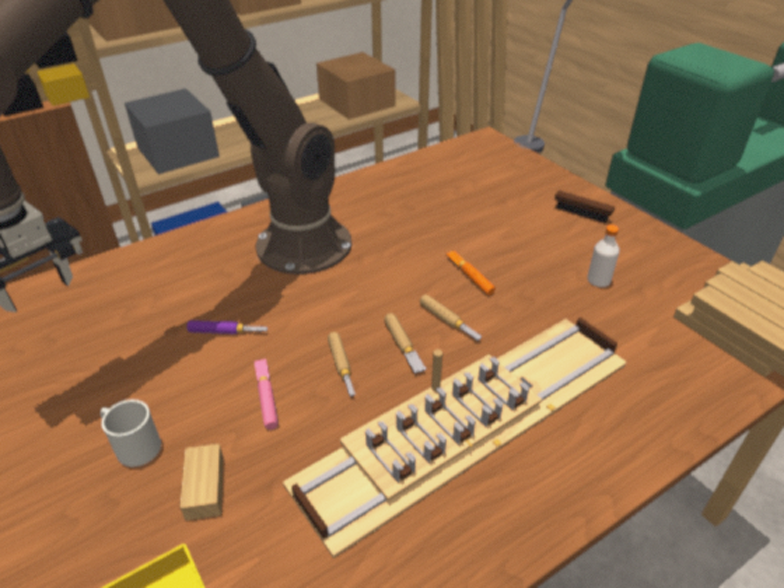

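View pics/side0.png

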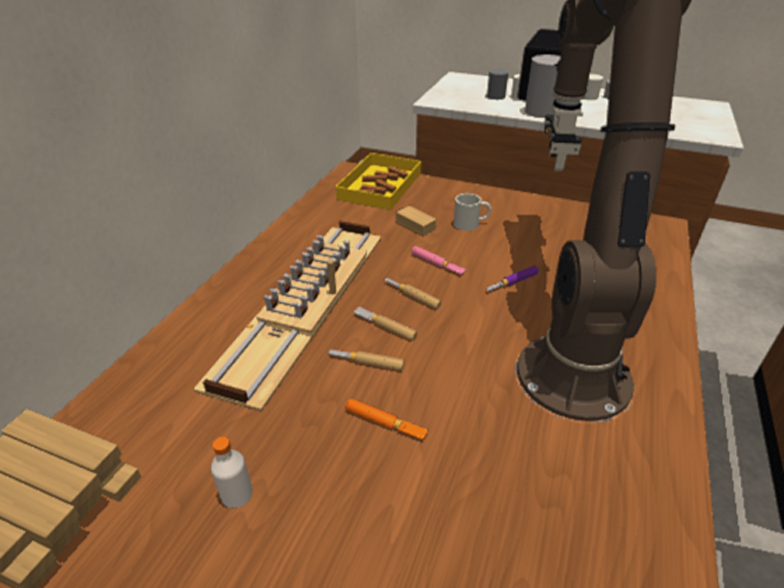

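```bash
sed -i 's/np.array(im\["rotation"\]).T+/R.from_rotvec(im["rotation"]).as_matrix().T+/' h.py; cat >> h.py <<'E'
def handle(W,c,r=.09,zmin=.006,zmax=.035):
    "axis line fit of the object around c on the table: centre line pts, yaw, extent"
    m=(np.hypot(W[...,0]-c[0],W[...,1]-c[1])<r)&(W[...,2]>zmin)&(W[...,2]<zmax)
    p=W[m]; n,l=cv2.connectedComponents(cv2.morphologyEx(m.astype(np.uint8),cv2.MORPH_CLOSE,np.ones((3,3))))
    return m,p
E
python3 - <<'E'
from h import *
cs={"A":(.402,-.130),"B":(.427,.009),"C":(.416,.127)}
for c in("scene","side"):
    im=get_image(c);W=cloud(im)
    t=W[(abs(W[...,0]-.45)<.1)&(abs(W[...,1])<.25)&(abs(W[...,2])<.02)];print(c,"table z",np.median(t[:,2]))
    for k,v in cs.items():
        m,p=handle(W,v,.075,.015); q=p[:,:2]
        w,V=np.linalg.eigh(np.cov(q.T));d=V[:,1]*np.sign(V[0,1])
        s=(q-q.mean(0))@d
        print(k,len(p),"mean",q.mean(0).round(4),"yaw",np.degrees(np.arctan2(d[1],d[0])).round(1),"ext",s.min().round(3),s.max().round(3),"w",((q-q.mean(0))@V[:,0]).std().round(4),"zmax",np.percentile(p[:,2],98).round(4))
    for n in ["chisel1","chisel1_tip","chisel5_tip","clip1","grab_post","station_load","station_send"]:
        print(n,[(np.round(d["point"],3).tolist(),round(d["p"],2)) for d in pinpoint(c,n)[:7]])
E
```

```text
scene table z -0.0012191986926741172
A 262 mean [ 0.4158 -0.135 ] yaw -17.1 ext -0.065 0.059 w 0.0071 zmax 0.027
B 247 mean [0.4341 0.0029] yaw -11.7 ext -0.066 0.065 w 0.0072 zmax 0.0267
C 219 mean [0.4247 0.1224] yaw 9.1 ext -0.064 0.064 w 0.0061 zmax 0.0273
chisel1 [([0.374, 0.269, 0.01], 0.83), ([0.417, 0.125, 0.015], 0.77), ([0.444, -0.313, 0.01], 0.7), ([0.182, -0.323, 0.012], 0.64), ([0.527, 0.515, -0.002], 0.62), ([0.4, -0.129, 0.014], 0.58), ([0.425, 0.007, 0.015], 0.56)]
chisel1_tip [([0.254, -0.222, 0.01], 0.72), ([0.522, -0.166, 0.01], 0.53)]
chisel5_tip [([0.543, -0.017, 0.014], 0.98), ([0.334, -0.276, 0.015], 0.64), ([0.252, 0.285, 0.018], 0.57), ([0.523, -0.164, 0.011], 0.42)]
clip1 [([0.696, -0.135, 0.062], 0.95), ([0.689, -0.061, 0.062], 0.92), ([0.689, 0.002, 0.062], 0.89), ([0.687, 0.07, 0.068], 0.87), ([0.698, -0.196, 0.063], 0.62)]
grab_post [([0.615, -0.034, 0.118], 0.97)]
station_load [([0.417, 0.123, 0.013], 0.17)]
station_send []
side table z 0.0028636659198927328
A 187 mean [ 0.4089 -0.125 ] yaw -17.3 ext -0.057 0.067 w 0.0061 zmax 0.032
B 230 mean [0.4288 0
[... 248 characters left out ...]
7], 0.74), ([0.413, 0.126, 0.018], 0.73), ([0.176, -0.316, 0.01], 0.54), ([0.404, -0.13, 0.014], 0.51)]
chisel1_tip [([0.25, -0.221, 0.012], 0.74), ([0.515, -0.165, 0.015], 0.62)]
chisel5_tip [([0.25, 0.28, 0.012], 0.71), ([0.542, -0.019, 0.012], 0.68), ([0.334, -0.278, 0.01], 0.64)]
clip1 [([0.683, 0.069, 0.066], 0.79), ([0.697, -0.2, 0.062], 0.7), ([0.686, 0.006, 0.061], 0.57), ([0.696, -0.067, 0.062], 0.56), ([0.69, -0.13, 0.066], 0.55)]
grab_post [([0.611, -0.037, 0.124], 0.61), ([0.426, 0.01, 0.02], 0.41), ([0.692, 0.003, 0.063], 0.4)]
station_load [([0.609, 0.022, 0.124], 0.71), ([0.401, -0.554, -0.003], 0.46)]
station_send [([0.602, 0.157, 0.123], 0.83), ([0.692, -0.13, 0.064], 0.17)]
```

Emit:
arm_command:
  motion:
    - [91,0,45,-33,0,0,0]
    - [91,0,45,-33,0,0,0]
    - [91,0,45,-33,0,0,0]
    - [91,0,45,-33,0,0,0]
    - [91,0,45,-33,0,0,0]

```text
clock: 2.82
position: [0.3396, -0.3826, 0.405]
ee_rot: [1.01, 1.323, -1.01]
force: [1.2, 0.4, 0.0]
width: 0.988
```

Emit:
arm_command:
  motion:
    - [91,0,45,-33,0,0,0]
    - [91,0,45,-33,0,0,0]
    - [91,0,45,-33,0,0,0]
    - [91,0,45,-33,0,0,0]
    - [91,0,45,-33,6.4,0,0]

```text
clock: 3.45
position: [0.5129, -0.1641, 0.405]
ee_rot: [1.095, 1.277, -1.095]
force: [0.3, -0.8, -0.2]
width: 0.994
```

Emit:
arm_command:
  motion:
    - [91,0,0,0,6.4,0,0]
    - [91,0,0,0,0,0,0]
    - [91,0,0,0,0,0,0]

```text
clock: 3.82
position: [0.5116, -0.1662, 0.4047]
ee_rot: [1.175, 1.23, -1.176]
force: [0.3, -0.5, 0.8]
width: 0.993
```

```bash
cat >> h.py <<'E'
def go(x,y,z,yaw=None):
    "print total tool-frame shift (mm) to TCP target at the present orientation, and turn about tool x (deg)"
    s=arm.observe();M=R.from_rotvec(s["ee_rot"]).as_matrix()
    d=M.T@(np.array([x,y,z])-s["position"])*1000
    ps=np.degrees(np.arctan2(M[1,1],M[0,1]))
    print("shift",d.round(1),"len",np.linalg.norm(d).round(1),"yaw now",ps.round(2),"turn ax",None if yaw is None else round(ps-yaw,2),"tilt",(M[:,0]).round(3))
E
python3 - <<'E'
from h import *
go(.613,-.0355,.36,2.5)
s=arm.observe();im=get_image("wrist");W=cloud(im,s);save(im,"w1.png")
for n in ["clip1","grab_post","station_load","chisel1"]:
    print(n,[(np.round(d["point"],3).tolist(),round(d["p"],2)) for d in pinpoint("wrist",n)[:7]])
E
```

```text
shift [  44.7  107.2 -126. ] len 171.3 yaw now 2.6 turn ax 0.1 tilt [-0. -0. -1.]
clip1 []
grab_post [([0.607, -0.031, 0.126], 0.91)]
station_load [([0.61, 0.019, 0.122], 0.9)]
chisel1 [([0.404, -0.13, 0.011], 0.93), ([0.424, 0.017, 0.019], 0.79), ([0.413, 0.13, 0.016], 0.66), ([0.446, -0.315, 0.015], 0.66), ([0.611, 0.018, 0.123], 0.18)]
```

View pics/w1.png

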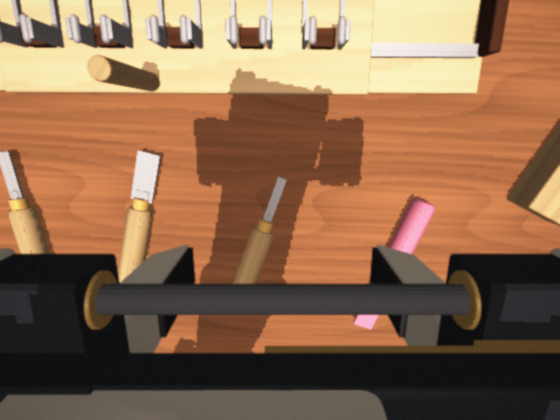

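```bash
python3 - <<'E'
from h import *
for c in ("wrist","scene","side"):
    s=arm.observe();im=get_image(c);W=cloud(im,s)
    m=(W[...,2]>.11)&(W[...,2]<.15)&(np.hypot(W[...,0]-.612,W[...,1]+.034)<.03)
    print(c,m.sum(),W[m].mean(0).round(4),W[m].min(0).round(3),W[m].max(0).round(3))
E
```

```text
wrist 877 [ 0.6117 -0.0369  0.1291] [ 0.603 -0.043  0.11 ] [ 0.621 -0.025  0.136]
scene 68 [ 0.6161 -0.0371  0.1262] [ 0.604 -0.044  0.11 ] [ 0.622 -0.026  0.138]
side 46 [ 0.6122 -0.0305  0.1272] [ 0.605 -0.043  0.11 ] [ 0.622 -0.022  0.14 ]
```

Emit:
arm_command:
  motion:
    - [91,0,35,-42,0,0,0]
    - [91,0,35,-42,0,0,0]
    - [91,0,35,-42,0,0,0]
    - [91,0,0,0,0,0,0]
    - [91,40,0,0,0,0,0]

```text
clock: 4.85
position: [0.6126, -0.0347, 0.3668]
ee_rot: [1.178, 1.226, -1.172]
force: [-0.1, -1.4, -0.0]
width: 0.99
```

Emit:
arm_command:
  motion:
    - [91,42,0,0,0,0,0]
    - [91,42,0,0,0,0,0]
    - [10,0,0,0,0,0,0]
    - [10,0,0,0,0,0,0]
    - [10,0,0,0,0,0,0]
  newtons: 25

```text
clock: 5.48
position: [0.6121, -0.0351, 0.2829]
ee_rot: [1.178, 1.227, -1.174]
force: [-0.6, 1.0, 0.5]
width: 0.712
```

Emit:
arm_command:
  motion:
    - [10,0,0,0,0,0,0]
    - [10,0,0,0,0,0,0]
    - [10,0,0,0,0,0,0]

```text
clock: 5.85
position: [0.6114, -0.0349, 0.281]
ee_rot: [1.177, 1.23, -1.176]
force: [0.4, -1.0, 0.3]
width: 0.385
```

Emit:
arm_command:
  motion:
    - [10,0,0,0,0,0,0]
    - [10,0,0,0,0,0,0]
    - [10,0,0,0,0,0,0]

```text
clock: 6.22
position: [0.6113, -0.0348, 0.2807]
ee_rot: [1.176, 1.23, -1.176]
force: [1.1, 0.1, 0.1]
width: 0.189
```

```bash
python3 - <<'E'
from h import *
print(arm.observe()["width"]*91.8,arm.observe()["position"])
im=get_image("side")
for i in range(4):
  for n in ["station_load","station_send","grab_post"]:
    print(n,[(np.round(d["point"],3).tolist(),round(d["p"],2)) for d in pinpoint("side" if i%2 else "scene",n)[:2]])
W=cloud(im)
# carriage deck ends & pointer/plate colours are small; save a crop of scene
save(get_image("scene"),"s2.png",(190,220,470,400),2.8)
E
```

```text
17.357543064913482 [ 0.61132911 -0.03480767  0.28069007]
station_load [([0.611, 0.019, 0.122], 0.74)]
station_send []
grab_post [([0.618, -0.034, 0.119], 0.96)]
station_load [([0.606, 0.021, 0.124], 0.72)]
station_send [([0.605, 0.16, 0.124], 0.7), ([0.685, 0.07, 0.064], 0.57)]
grab_post [([0.611, -0.037, 0.124], 0.9)]
station_load [([0.611, 0.019, 0.122], 0.74)]
station_send []
grab_post [([0.618, -0.034, 0.119], 0.96)]
station_load [([0.606, 0.021, 0.124], 0.72)]
station_send [([0.605, 0.16, 0.124], 0.7), ([0.685, 0.07, 0.064], 0.57)]
grab_post [([0.611, -0.037, 0.124], 0.9)]
```

Emit:
arm_command:
  motion:
    - [10,0,0,-11,0,0,0]
    - [10,0,0,-11,0,0,0]
    - [10,0,0,-11,0,0,0]
    - [10,0,0,-6,0,0,0]
    - [10,0,0,0,0,0,0]

```text
clock: 7.55
position: [0.6097, 0.0049, 0.2807]
ee_rot: [1.176, 1.23, -1.175]
force: [2.6, 0.8, -3.1]
width: 0.19
```

Emit:
arm_command:
  motion:
    - [10,0,0,-4,0,0,0]
    - [10,0,0,-4,0,0,0]
    - [10,0,0,0,0,0,0]

```text
clock: 7.92
position: [0.6095, 0.0094, 0.2807]
ee_rot: [1.177, 1.226, -1.18]
force: [3.0, -4.7, -3.2]
width: 0.189
```

Emit:
arm_command:
  motion:
    - [10,0,0,-4,0,0,0]
    - [10,0,0,-3,0,0,0]
    - [10,0,0,0,0,0,0]
    - [10,0,0,0,0,0,0]

```text
clock: 8.43
position: [0.6091, 0.0199, 0.2807]
ee_rot: [1.177, 1.231, -1.175]
force: [4.3, 2.5, -5.0]
width: 0.187
```

Emit:
arm_command:
  motion:
    - [40,0,0,0,0,0,0]
    - [40,0,0,0,0,0,0]
    - [60,0,0,0,0,0,0]
    - [60,0,0,0,0,0,0]

```text
clock: 8.93
position: [0.6089, 0.0189, 0.2808]
ee_rot: [1.176, 1.23, -1.177]
force: [-0.1, 1.3, 0.8]
width: 0.574
```

Emit:
arm_command:
  motion:
    - [60,-40,0,0,0,0,0]
    - [60,-40,-20,0,0,0,0]
    - [70,-20,-60,0,0,0,0]
    - [70,0,-60,0,0,0,0]
    - [70,0,0,0,0,0,0]

```text
clock: 9.55
position: [0.4654, 0.0124, 0.3802]
ee_rot: [1.173, 1.231, -1.18]
force: [0.7, 0.8, 0.1]
width: 0.761
```

```bash
python3 - <<'E'
from h import *
s=arm.observe();im=get_image("wrist");W=cloud(im,s);save(im,"w2.png");print(s["position"])
for n in ["clip1","grab_post","station_load","chisel1"]:
    print(n,[(np.round(d["point"],3).tolist(),round(d["p"],2)) for d in pinpoint("wrist",n)[:7]])
for c in ("wrist","scene"):
    if c!="wrist": W=cloud(get_image(c))
    m=(W[...,2]>.11)&(W[...,2]<.15)&(np.hypot(W[...,0]-.61,W[...,1]-.02)<.03)
    print(c,m.sum(),W[m].mean(0).round(4))
    print("clips",[(np.round(d["point"],3).tolist(),round(d["p"],2)) for d in pinpoint(c,"clip2")[:7]])
E
```

```text
[0.46535208 0.01240387 0.38020394]
clip1 []
grab_post []
station_load []
chisel1 [([0.42, 0.015, 0.019], 0.84), ([0.37, 0.27, 0.013], 0.84), ([0.413, 0.129, 0.016], 0.8), ([0.403, -0.129, 0.014], 0.58)]
wrist 405 [0.603  0.02   0.1256]
clips []
scene 69 [0.6141 0.0166 0.1255]
clips [([0.687, 0.057, 0.064], 0.92), ([0.693, -0.139, 0.064], 0.91), ([0.684, 0.122, 0.064], 0.85), ([0.688, -0.007, 0.064], 0.65), ([0.696, -0.078, 0.062], 0.62)]
```

View pics/w2.png

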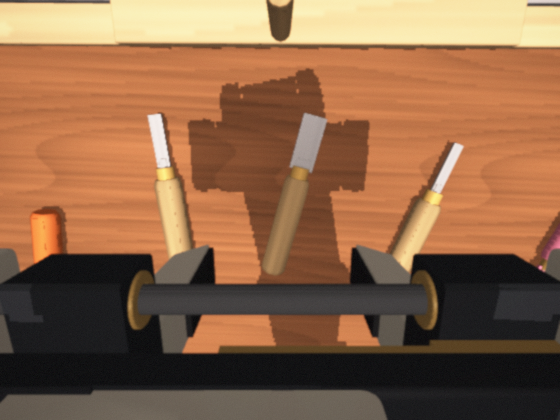

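```bash
cat >> h.py <<'E'
def chis(W,c,r=.075,z0=.017):
    m=(np.hypot(W[...,0]-c[0],W[...,1]-c[1])<r)&(W[...,2]>z0)&(W[...,2]<.04)
    q=W[m][:,:2];w,V=np.linalg.eigh(np.cov(q.T));d=V[:,1]*np.sign(V[0,1]);n=np.array([-d[1],d[0]])
    s=(q-q.mean(0))@d;t=(q-q.mean(0))@n
    mid=q.mean(0)+n*(np.percentile(t,2)+np.percentile(t,98))/2
    print(m.sum(),"yaw",np.degrees(np.arctan2(d[1],d[0])).round(1),"w",(np.percentile(t,98)-np.percentile(t,2)).round(4),"len",(s.max()-s.min()).round(3),"butt+55",(mid+d*(s.min()+.055)).round(4),"near end-65", (mid+d*(s.max()-.067)).round(4),"z98",np.percentile(W[m][:,2],98).round(4))
E
python3 - <<'E'
from h import *
for c in ("wrist","scene","side"):
    s=arm.observe();im=get_image(c);W=cloud(im,s);print(c)
    for p in [(.402,-.130),(.424,.009),(.416,.127)]:
        try: chis(W,p)
        except Exception as e: print(e)
go(.424,.010,.25,-12)
E
```

```text
wrist
1504 yaw -19.6 w 0.0237 len 0.086 butt+55 [ 0.4393 -0.1402] near end-65 [ 0.4053 -0.1281] z98 0.0263
2463 yaw -12.4 w 0.0246 len 0.128 butt+55 [0.4234 0.0081] near end-65 [0.4291 0.0068] z98 0.0265
1805 yaw 7.5 w 0.0247 len 0.097 butt+55 [0.4445 0.1301] near end-65 [0.4198 0.1269] z98 0.0266
scene
241 yaw -16.9 w 0.0242 len 0.12 butt+55 [ 0.4089 -0.1319] near end-65 [ 0.4072 -0.1314] z98 0.0285
223 yaw -12.4 w 0.0248 len 0.126 butt+55 [0.4256 0.0062] near end-65 [0.4296 0.0054] z98 0.0274
196 yaw 8.6 w 0.0229 len 0.121 butt+55 [0.4185 0.1229] near end-65 [0.418  0.1228] z98 0.0275
side
165 yaw -17.2 w 0.0228 len 0.124 butt+55 [ 0.4068 -0.1273] near end-65 [ 0.4083 -0.1278] z98 0.0315
214 yaw -12.4 w 0.0221 len 0.128 butt+55 [0.4256 0.0115] near end-65 [0.4317 0.0102] z98 0.0305
256 yaw 7.5 w 0.0212 len 0.128 butt+55 [0.4172 0.1298] near end-65 [0.4231 0.1306] z98 0.0306
shift [130.3 -46.2   0.9] len 138.2 yaw now 2.54 turn ax 14.54 tilt [-0.  0. -1.]
```

Emit:
arm_command:
  motion:
    - [70,0,-42,1,0,0,0]
    - [70,0,0,0,7.5,0,0]
    - [70,40,0,0,7.5,0,0]
    - [70,50,0,0,0,0,0]
    - [70,0,0,0,0,0,0]

```text
clock: 10.72
position: [0.4266, 0.0099, 0.2883]
ee_rot: [1.363, 1.103, -1.373]
force: [0.0, -0.2, 0.4]
width: 0.762
```

```bash
python3 - <<'E'
from h import *
go(.424,.008,.182,-12.4)
E
```

```text
shift [106.3  -1.5   2.2] len 106.3 yaw now -12.43 turn ax -0.03 tilt [-0.007 -0.    -1.   ]
```

Descend and grip; lift afterwards.

Emit:
arm_command:
  motion:
    - [70,45,-2,2,0,0,0]
    - [70,45,0,0,0,0,0]
    - [70,16,0,0,0,0,0]
    - [70,0,0,0,0,0,0]
    - [15,0,0,0,0,0,0]
  newtons: 50

```text
clock: 11.35
position: [0.4265, 0.0086, 0.186]
ee_rot: [1.369, 1.097, -1.366]
force: [-0.1, 0.2, 0.1]
width: 0.698
```

Emit:
arm_command:
  motion:
    - [15,0,0,0,0,0,0]
    - [15,0,0,0,0,0,0]
    - [15,0,0,0,0,0,0]
    - [15,0,0,0,0,0,0]
    - [15,0,0,0,0,0,0]

```text
clock: 11.98
position: [0.4255, 0.0084, 0.1846]
ee_rot: [1.368, 1.098, -1.368]
force: [-1.4, -0.3, 3.7]
width: 0.282
```

Emit:
arm_command:
  motion:
    - [15,-50,0,0,0,0,0]
    - [15,-55,0,0,0,0,0]
    - [15,-55,0,0,-7.5,0,0]
    - [15,-20,30,0,-7.5,0,0]
    - [15,0,50,0,0,0,0]

```text
clock: 12.6
position: [0.5057, 0.0076, 0.3667]
ee_rot: [1.177, 1.227, -1.174]
force: [1.1, 0.1, -1.1]
width: 0.279
```

Emit:
arm_command:
  motion:
    - [15,0,40,12,0,0,0]
    - [15,0,0,0,0,0,0]
    - [15,0,0,0,0,0,0]

```text
clock: 12.98
position: [0.5451, -0.002, 0.3637]
ee_rot: [1.175, 1.232, -1.178]
force: [-1.2, 0.2, -1.3]
width: 0.28
```

```bash
python3 - <<'E'
from h import *
s=arm.observe();im=get_image("wrist");W=cloud(im,s);save(im,"w3.png");print(s["position"],s["width"]*91.8,s["force"])
print("clips",[(np.round(d["point"],3).tolist(),round(d["p"],2)) for d in pinpoint("wrist","clip2")[:7]])
m=(W[...,2]>.070)&(W[...,2]<.082)&(W[...,0]>.62)
n,l,st,ce=cv2.connectedComponentsWithStats(m.astype(np.uint8))
for i in range(1,n):
    if st[i,4]>25:
        p=W[l==i];print(st[i,4],p.mean(0).round(4),p.min(0).round(3),p.max(0).round(3))
E
```

```text
[ 0.54505624 -0.00196389  0.36372729] 25.695031021248266 [-1.23542432  0.15675069 -1.31232616]
clips [([0.683, 0.124, 0.058], 0.98), ([0.691, -0.07, 0.061], 0.81), ([0.696, -0.139, 0.064], 0.63), ([0.69, -0.012, 0.066], 0.61), ([0.686, 0.056, 0.06], 0.61)]
418 [0.6436 0.1335 0.076 ] [0.633 0.129 0.072] [0.654 0.14  0.079]
415 [0.6446 0.1058 0.0759] [0.634 0.101 0.07 ] [0.655 0.112 0.079]
392 [0.6462 0.068  0.0761] [0.635 0.063 0.071] [0.657 0.074 0.079]
387 [0.6472 0.0406 0.076 ] [0.636 0.036 0.07 ] [0.658 0.046 0.078]
375 [ 0.6496 -0.0245  0.0761] [ 0.639 -0.03   0.072] [ 0.66 -0.02  0.08]
395 [ 0.6512 -0.0626  0.0758] [ 0.641 -0.068  0.07 ] [ 0.662 -0.058  0.078]
402 [ 0.6522 -0.0901  0.0759] [ 0.641 -0.096  0.071] [ 0.663 -0.086  0.079]
426 [ 0.6535 -0.1278  0.0756] [ 0.643 -0.134  0.07 ] [ 0.664 -0.123  0.078]
431 [ 0.6546 -0.1555  0.0758] [ 0.644 -0.162  0.071] [ 0.665 -0.151  0.079]
```

View pics/w3.png

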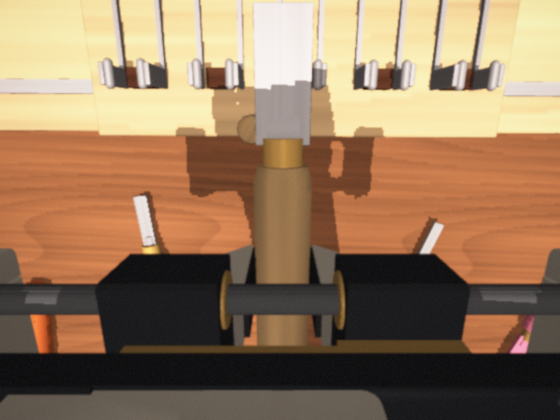

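```bash
cat >> h.py <<'E'
def held(dz=.1716):
    s=arm.observe();W=cloud(get_image("wrist"),s);M=R.from_rotvec(s["ee_rot"]).as_matrix()
    T=(W-s["position"])@M   # tool coords
    m=(T[...,0]>dz-.016)&(T[...,0]<dz-.004)&(T[...,1]>.02)&(T[...,1]<.075)&(abs(T[...,2])<.03)
    q=T[m][:,1:];c=np.median(q,0)
    rows=[]
    for a in np.arange(.02,.075,.005):
        k=(q[:,0]>=a)&(q[:,0]<a+.005)
        if k.sum()>20: rows.append((a+.0025,(np.percentile(q[k,1],3)+np.percentile(q[k,1],97))/2,np.percentile(T[m][k,0],5)))
    rows=np.array(rows);f=np.polyfit(rows[:,0],rows[:,1],1)
    print("held",m.sum(),"along",q[:,0].min().round(4),q[:,0].max().round(4),"side z at y=0 mm",(f[1]*1000).round(1),"angle deg",np.degrees(f[0]).round(2),"top depth",(rows[[0,-1],2]).round(4))
    t=(T[...,0]>dz-.03)&(T[...,0]<dz+.02)&(T[...,1]>.075)&(abs(T[...,2])<.03)
    print("tip along",np.percentile(T[t][:,1],99.5).round(4),"blade depth near/far",[np.median(T[t&(abs(T[...,1]-a)<.004)][:,0]).round(4) for a in(.09,.112)])
E
python3 - <<'E'
from h import *
held()
go(.6892,-.0095,.30,2.2)
E
```

```text
held 5146 along 0.02 0.0736 side z at y=0 mm -0.4 angle deg 0.18 top depth [0.1585 0.1628]
tip along 0.1174 blade depth near/far [np.float64(0.1704), np.float64(0.1704)]
shift [ 64.3 143.9  14.1] len 158.2 yaw now 2.57 turn ax 0.37 tilt [-0.001 -0.    -1.   ]
```

Emit:
arm_command:
  motion:
    - [15,0,49,5,0.4,0,0]
    - [15,0,49,5,0,0,0]
    - [15,0,48,4,0,0,0]
    - [15,40,0,0,0,0,0]
    - [15,24,0,0,0,0,0]

```text
clock: 13.75
position: [0.6916, -0.0101, 0.2985]
ee_rot: [1.18, 1.228, -1.183]
force: [-0.2, 0.9, -2.0]
width: 0.273
```

Emit:
arm_command:
  motion:
    - [15,15,0,0,0,0,0]
    - [15,8,0,0,0,0,0]
    - [15,0,0,0,0,0,0]

```text
clock: 14.12
position: [0.6922, -0.0103, 0.2778]
ee_rot: [1.182, 1.226, -1.182]
force: [-0.6, -0.5, -1.6]
width: 0.277
```

```bash
python3 - <<'E'
from h import *
go(.6917,-.0095,.2346,2.2);print(arm.observe()["position"],arm.observe()["force"])
E
```

```text
shift [43.2 -0.5 -0.8] len 43.2 yaw now 2.14 turn ax -0.06 tilt [ 0. -0. -1.]
[ 0.69220981 -0.01030719  0.27777286] [-0.57783719 -0.51210637 -1.59348853]
```

Emit:
arm_command:
  motion:
    - [15,12,0,-1,0,0,0]
    - [15,7,0,0,0,0,0]
    - [15,7,0,0,0,0,0]
    - [15,7,0,0,0,0,0]
    - [15,0,0,0,0,0,0]
  newtons: 60

```text
clock: 14.75
position: [0.6923, -0.0093, 0.2438]
ee_rot: [1.181, 1.227, -1.182]
force: [1.9, -0.2, -3.7]
width: 0.275
```

Emit:
arm_command:
  motion:
    - [15,6,0,0,0,0,0]
    - [15,4,0,0,0,0,0]
    - [15,0,0,0,0,0,0]

```text
clock: 15.12
position: [0.6919, -0.0094, 0.2347]
ee_rot: [1.181, 1.227, -1.183]
force: [-3.3, -0.9, 6.1]
width: 0.279
```

Emit:
arm_command:
  motion:
    - [15,2,0,0,0,0,0]
    - [15,0,0,0,0,0,0]

```text
clock: 15.38
position: [0.6918, -0.0093, 0.2346]
ee_rot: [1.181, 1.226, -1.182]
force: [-9.6, -0.6, 20.0]
width: 0.275
```

Emit:
arm_command:
  motion:
    - [44,0,0,0,0,0,0]
    - [44,0,0,0,0,0,0]
    - [44,0,0,0,0,0,0]
    - [44,-30,0,0,0,0,0]
    - [44,-50,0,0,0,0,0]

```text
clock: 16.0
position: [0.6915, -0.0095, 0.311]
ee_rot: [1.179, 1.23, -1.185]
force: [0.8, 0.3, -0.2]
width: 0.478
```

Emit:
arm_command:
  motion:
    - [60,-50,-20,0,0,0,0]
    - [70,0,-60,0,0,0,0]
    - [70,0,-60,0,0,0,0]
    - [70,0,-60,0,0,0,0]
    - [70,0,0,0,0,0,0]

```text
clock: 16.62
position: [0.4878, -0.0172, 0.3618]
ee_rot: [1.178, 1.229, -1.186]
force: [1.4, -0.5, 0.6]
width: 0.765
```

```bash
cat >> h.py <<'E'
def seated(cl):
    for c in ("scene","side"):
        W=cloud(get_image(c));off=np.nanmedian(W[(abs(W[...,0]-.45)<.1)&(abs(W[...,1])<.25)&(abs(W[...,2])<.012)][:,2])
        for k,(x,y) in cl.items():
            m=(np.hypot(W[...,0]-x,W[...,1]-y)<.028)&(W[...,2]>.06)&(W[...,2]<.12)&(abs(W[...,1]-y)<.015)
            b=(abs(W[...,0]-x-.105)<.02)&(abs(W[...,1]-y-.004)<.01)&(W[...,2]>.03)
            print(c,k,m.sum(),"handle top",np.round(np.percentile(W[m][:,2],95)-off,4) if m.sum()>5 else None,"blade",b.sum(),np.round(np.nanmedian(W[b][:,2])-off,4) if b.sum()>5 else None)
CL={"1":(.694,-.1402),"3":(.6892,-.0095),"5":(.684,.1212)}
E
python3 - <<'E'
from h import *
s=arm.observe();print(s["position"],s["force"])
seated(CL)
for c in("scene","side"):
    im=get_image(c);W=cloud(im);save(im,c+"3.png",(180,200,480,400) if c=="scene" else (120,130,350,310),2.6 if c=="scene" else 3)
    for p in [(.402,-.130),(.416,.127)]: chis(W,p)
    print([(np.round(d["point"],3).tolist(),round(d["p"],2)) for d in pinpoint(c,"chisel1")[:8]])
E
```

```text
[ 0.48780473 -0.0171969   0.36176138] [ 1.38660719 -0.46260558  0.6320881 ]
scene 1 0 handle top None blade 0 None
scene 3 184 handle top 0.0779 blade 103 0.0648
scene 5 0 handle top None blade 0 None
side 1 0 handle top None blade 0 None
side 3 94 handle top 0.0778 blade 38 0.0658
side 5 0 handle top None blade 0 None
245 yaw -16.6 w 0.024 len 0.124 butt+55 [ 0.4072 -0.1316] near end-65 [ 0.4088 -0.1321] z98 0.0276
193 yaw 8.3 w 0.0224 len 0.122 butt+55 [0.417  0.1238] near end-65 [0.4173 0.1239] z98 0.0276
[([0.443, -0.31, 0.011], 0.94), ([0.401, -0.13, 0.015], 0.92), ([0.182, -0.322, 0.012], 0.89), ([0.416, 0.124, 0.013], 0.84), ([0.544, -0.481, -0.002], 0.69), ([0.374, 0.271, 0.012], 0.6), ([0.687, -0.008, 0.064], 0.55)]
172 yaw -17.4 w 0.0235 len 0.126 butt+55 [ 0.4075 -0.1267] near end-65 [ 0.411  -0.1278] z98 0.032
256 yaw 8.0 w 0.022 len 0.128 butt+55 [0.4175 0.1297] near end-65 [0.4231 0.1305] z98 0.0306
[([0.691, -0.008, 0.069], 0.77), ([0.448, -0.317, 0.016], 0.77), ([0.414, 0.129, 0.019], 0.76), ([0.369, 0.266, 0.016], 0.74), ([0.404, -0.13, 0.013], 0.71), ([0.178, -0.314, 0.013], 0.67), ([0.611, 0.02, 0.121], 0.46)]
```

View pics/scene3.png

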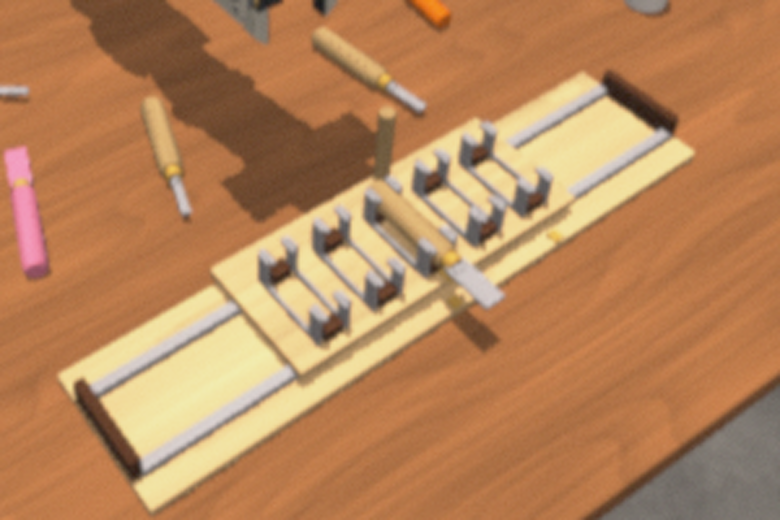

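```bash
python3 - <<'E'
from h import *
go(.404,-.129,.29,-17)
E
```

```text
shift [ 72.4 -93.9 108.9] len 161.0 yaw now 2.14 turn ax 19.14 tilt [ 0.001  0.    -1.   ]
```

Emit:
arm_command:
  motion:
    - [70,0,-31,36,0,0,0]
    - [70,0,-31,36,0,0,0]
    - [70,20,-31,36,0,0,0]
    - [70,20,0,0,9.6,0,0]
    - [70,30,0,0,9.6,0,0]

```text
clock: 17.55
position: [0.4045, -0.1291, 0.2923]
ee_rot: [1.431, 1.047, -1.428]
force: [0.8, -0.2, 0.1]
width: 0.768
```

Emit:
arm_command:
  motion:
    - [70,0,0,0,0,0,0]

```text
clock: 17.68
position: [0.4035, -0.1281, 0.2911]
ee_rot: [1.423, 1.057, -1.427]
force: [-0.6, 0.1, 0.6]
width: 0.761
```

```bash
python3 - <<'E'
from h import *
s=arm.observe();W=cloud(get_image("wrist"),s)
chis(W,(.404,-.129))
go(.404,-.129,.183,-17)
E
```

```text
4767 yaw -17.5 w 0.0247 len 0.122 butt+55 [ 0.4044 -0.1299] near end-65 [ 0.4041 -0.1298] z98 0.0264
shift [109.2   0.5   0.9] len 109.2 yaw now -16.81 turn ax 0.19 tilt [-0.002  0.001 -1.   ]
```

Emit:
arm_command:
  motion:
    - [70,45,0,2,0,0,0]
    - [70,45,0,0,0,0,0]
    - [70,18,0,0,0,0,0]
    - [50,0,0,0,0,0,0]
    - [15,0,0,0,0,0,0]
  newtons: 60

```text
clock: 18.35
position: [0.4039, -0.1302, 0.1856]
ee_rot: [1.425, 1.053, -1.422]
force: [-0.0, 0.1, 0.3]
width: 0.598
```

Emit:
arm_command:
  motion:
    - [15,0,0,0,0,0,0]
    - [15,0,0,0,0,0,0]
    - [15,0,0,0,0,0,0]
    - [15,0,0,0,0,0,0]
    - [15,0,0,0,0,0,0]

```text
clock: 18.98
position: [0.403, -0.1302, 0.1849]
ee_rot: [1.425, 1.053, -1.425]
force: [-1.0, -0.0, 7.6]
width: 0.274
```

Emit:
arm_command:
  motion:
    - [15,-60,0,0,0,0,0]
    - [15,-60,0,0,0,0,0]
    - [15,-60,0,0,-9.6,0,0]
    - [15,0,30,0,-9.6,0,0]
    - [15,0,50,0,0,0,0]

```text
clock: 19.6
position: [0.4823, -0.133, 0.3657]
ee_rot: [1.181, 1.225, -1.181]
force: [0.4, 0.1, -1.2]
width: 0.272
```

Emit:
arm_command:
  motion:
    - [15,0,0,0,0,0,0]
    - [15,0,0,0,0,0,0]

```text
clock: 19.85
position: [0.4819, -0.1321, 0.3638]
ee_rot: [1.181, 1.228, -1.183]
force: [-0.5, 0.2, -1.4]
width: 0.272
```

```bash
python3 - <<'E'
from h import *
held(); go(.694,-.1402,.30,2.2); print(arm.observe()["width"]*91.8)
E
```

```text
held 5577 along 0.02 0.0699 side z at y=0 mm -0.6 angle deg 0.36 top depth [0.159  0.1631]
tip along 0.1182 blade depth near/far [np.float64(0.1706), np.float64(0.1707)]
shift [ 63.6 212.1  16. ] len 222.0 yaw now 2.13 turn ax -0.07 tilt [-0.002  0.    -1.   ]
25.597454800765334
```

Emit:
arm_command:
  motion:
    - [15,0,53,4,0,0,0]
    - [15,0,53,4,0,0,0]
    - [15,0,54,4,0,0,0]
    - [15,0,54,4,0,0,0]
    - [15,40,0,0,0,0,0]

```text
clock: 20.52
position: [0.7007, -0.1399, 0.3268]
ee_rot: [1.185, 1.22, -1.176]
force: [-0.0, -0.4, -1.9]
width: 0.275
```

Emit:
arm_command:
  motion:
    - [15,40,0,0,0,0,0]
    - [15,6,0,0,0,0,0]
    - [15,0,0,0,0,0,0]

```text
clock: 20.9
position: [0.6968, -0.1404, 0.2793]
ee_rot: [1.182, 1.226, -1.182]
force: [-0.4, -0.3, -0.4]
width: 0.277
```

```bash
python3 - <<'E'
from h import *
go(.6955,-.1402,.2346,2.2);print(arm.observe()["position"],arm.observe()["force"],arm.observe()["width"]*91.8); held()
E
```

```text
shift [44.7 -1.3 -0.2] len 44.7 yaw now 2.12 turn ax -0.08 tilt [ 0. -0. -1.]
[ 0.69684649 -0.14035174  0.27932792] [-0.39521333 -0.34228106 -0.36910831] 25.398180903436643
held 5524 along 0.02 0.0683 side z at y=0 mm -0.4 angle deg 0.21 top depth [0.1591 0.1633]
tip along 0.1183 blade depth near/far [np.float64(0.1708), np.float64(0.1709)]
```

Press.

Emit:
arm_command:
  motion:
    - [15,12,0,0,0,0,0]
    - [15,8,0,0,0,0,0]
    - [15,7,0,0,0,0,0]
    - [15,7,0,0,0,0,0]
    - [15,0,0,0,0,0,0]

```text
clock: 21.58
position: [0.6971, -0.1401, 0.2438]
ee_rot: [1.181, 1.227, -1.182]
force: [0.9, -1.0, -3.4]
width: 0.272
```

Emit:
arm_command:
  motion:
    - [15,6,0,0,0,0,0]
    - [15,4,0,0,0,0,0]
    - [15,2,0,0,0,0,0]
    - [15,0,0,0,0,0,0]

```text
clock: 22.08
position: [0.6966, -0.1404, 0.2349]
ee_rot: [1.181, 1.226, -1.183]
force: [-10.3, 0.6, 22.3]
width: 0.277
```

Same signature as before. Release, and head for the third chisel.

Emit:
arm_command:
  motion:
    - [44,0,0,0,0,0,0]
    - [44,0,0,0,0,0,0]
    - [44,0,0,0,0,0,0]
    - [44,-40,0,0,0,0,0]
    - [44,-60,0,0,0,0,0]

```text
clock: 22.7
position: [0.6964, -0.1401, 0.331]
ee_rot: [1.18, 1.231, -1.185]
force: [0.6, -0.9, 0.9]
width: 0.48
```

Emit:
arm_command:
  motion:
    - [60,-30,-30,0,0,0,0]
    - [70,0,-60,0,0,0,0]
    - [70,0,-60,0,0,0,0]
    - [70,0,-60,0,0,0,0]
    - [70,0,0,0,0,0,0]

```text
clock: 23.32
position: [0.4826, -0.1484, 0.3618]
ee_rot: [1.181, 1.229, -1.187]
force: [1.3, 0.2, -0.6]
width: 0.763
```

```bash
python3 - <<'E'
from h import *
seated(CL)
for c in("scene","side"):
    W=cloud(get_image(c));chis(W,(.416,.127))
    print([(np.round(d["point"],3).tolist(),round(d["p"],2)) for d in pinpoint(c,"chisel1")[:8]])
go(.415,.127,.29,7.8)
E
```

```text
scene 1 211 handle top 0.078 blade 78 0.065
scene 3 189 handle top 0.0786 blade 102 0.0651
scene 5 0 handle top None blade 0 None
side 1 80 handle top 0.078 blade 21 0.0645
side 3 94 handle top 0.0782 blade 34 0.0655
side 5 0 handle top None blade 0 None
195 yaw 8.0 w 0.0209 len 0.127 butt+55 [0.4163 0.1225] near end-65 [0.4212 0.1232] z98 0.0276
[([0.695, -0.14, 0.064], 0.96), ([0.694, -0.008, 0.066], 0.95), ([0.374, 0.274, 0.011], 0.88), ([0.18, -0.318, 0.011], 0.73), ([0.418, 0.122, 0.013], 0.61), ([0.448, -0.313, 0.011], 0.55)]
258 yaw 7.4 w 0.0204 len 0.128 butt+55 [0.4179 0.1299] near end-65 [0.4233 0.1306] z98 0.0309
[([0.414, 0.127, 0.016], 0.84), ([0.691, -0.009, 0.07], 0.72), ([0.174, -0.314, 0.012], 0.67), ([0.695, -0.141, 0.068], 0.6), ([0.452, -0.316, 0.014], 0.6), ([0.371, 0.267, 0.017], 0.58)]
shift [  72.5  -63.1 -277.4] len 293.5 yaw now 2.18 turn ax -5.62 tilt [ 0.001  0.    -1.   ]
```

Emit:
arm_command:
  motion:
    - [70,0,-13,-55,-2.8,0,0]
    - [70,0,-13,-55,-2.8,0,0]
    - [70,0,-13,-55,0,0,0]
    - [70,30,-13,-55,0,0,0]
    - [70,40,-13,-55,0,0,0]

```text
clock: 24.25
position: [0.3964, 0.1144, 0.297]
ee_rot: [1.111, 1.269, -1.106]
force: [1.8, 0.8, -1.4]
width: 0.762
```

Emit:
arm_command:
  motion:
    - [70,0,0,0,0,0,0]
    - [70,0,0,0,0,0,0]

```text
clock: 24.5
position: [0.3968, 0.1123, 0.2971]
ee_rot: [1.108, 1.271, -1.108]
force: [0.9, 0.2, -0.2]
width: 0.766
```

```bash
python3 - <<'E'
from h import *
s=arm.observe();W=cloud(get_image("wrist"),s)
chis(W,(.415,.127))
go(.415,.127,.183,7.5)
E
```

```text
4856 yaw 7.8 w 0.0248 len 0.128 butt+55 [0.4155 0.1264] near end-65 [0.4218 0.1273] z98 0.0265
shift [114.4  19.8 -12.8] len 116.8 yaw now 7.69 turn ax 0.19 tilt [ 0.001  0.    -1.   ]
```

Emit:
arm_command:
  motion:
    - [70,20,20,-12,0,0,0]
    - [70,40,0,0,0,0,0]
    - [70,40,0,0,0,0,0]
    - [60,13,0,0,0,0,0]
    - [15,0,0,0,0,0,0]

```text
clock: 25.18
position: [0.4148, 0.1261, 0.1842]
ee_rot: [1.109, 1.269, -1.111]
force: [-0.1, -0.6, 0.2]
width: 0.592
```

Emit:
arm_command:
  motion:
    - [15,0,0,0,0,0,0]
    - [15,0,0,0,0,0,0]
    - [15,0,0,0,0,0,0]
    - [15,0,0,0,0,0,0]
    - [15,0,0,0,0,0,0]

```text
clock: 25.8
position: [0.4146, 0.1267, 0.1848]
ee_rot: [1.11, 1.269, -1.108]
force: [-0.7, -1.1, 8.7]
width: 0.27
```

Emit:
arm_command:
  motion:
    - [15,-60,0,0,0,0,0]
    - [15,-60,0,0,0,0,0]
    - [15,-60,0,0,5.6,0,0]
    - [15,0,30,0,0,0,0]
    - [15,0,50,0,0,0,0]

```text
clock: 26.42
position: [0.494, 0.1297, 0.3657]
ee_rot: [1.182, 1.225, -1.18]
force: [-0.0, -0.5, -2.1]
width: 0.274
```

Emit:
arm_command:
  motion:
    - [15,0,0,0,0,0,0]
    - [15,0,0,0,0,0,0]

```text
clock: 26.68
position: [0.4935, 0.1296, 0.3636]
ee_rot: [1.181, 1.228, -1.183]
force: [-0.8, 0.0, -1.7]
width: 0.276
```

```bash
python3 - <<'E'
from h import *
held(); go(.684,.1212,.30,2.2); print(arm.observe()["width"]*91.8)
E
```

```text
held 5478 along 0.02 0.0695 side z at y=0 mm -0.3 angle deg 0.02 top depth [0.1589 0.163 ]
tip along 0.1183 blade depth near/far [np.float64(0.1706), np.float64(0.1708)]
shift [ 63.5 190.4  15.7] len 201.3 yaw now 2.17 turn ax -0.03 tilt [-0.001 -0.    -1.   ]
25.278565684975003
```

Emit:
arm_command:
  motion:
    - [15,0,48,4,0,0,0]
    - [15,0,48,4,0,0,0]
    - [15,0,48,4,0,0,0]
    - [15,0,48,4,0,0,0]
    - [15,40,0,0,0,0,0]

```text
clock: 27.35
position: [0.6899, 0.1206, 0.3263]
ee_rot: [1.188, 1.221, -1.177]
force: [-0.3, 1.2, -3.3]
width: 0.275
```

Emit:
arm_command:
  motion:
    - [15,40,0,0,0,0,0]
    - [15,6,0,0,0,0,0]
    - [15,0,0,0,0,0,0]

```text
clock: 27.72
position: [0.6865, 0.1211, 0.279]
ee_rot: [1.182, 1.227, -1.181]
force: [0.7, 0.9, -1.4]
width: 0.276
```

```bash
python3 - <<'E'
from h import *
go(.6855,.1212,.2346,2.2);print(arm.observe()["position"],arm.observe()["force"],arm.observe()["width"]*91.8); held()
E
```

```text
shift [44.4 -1.  -0.2] len 44.4 yaw now 2.16 turn ax -0.04 tilt [ 0.  0. -1.]
[0.68647297 0.12107522 0.27899533] [ 0.70303311  0.92298428 -1.40253495] 25.309068651704
held 5452 along 0.02 0.0677 side z at y=0 mm -0.2 angle deg -0.09 top depth [0.159  0.1631]
tip along 0.1183 blade depth near/far [np.float64(0.1709), np.float64(0.1709)]
```

Emit:
arm_command:
  motion:
    - [15,12,0,0,0,0,0]
    - [15,8,0,0,0,0,0]
    - [15,7,0,0,0,0,0]
    - [15,7,0,0,0,0,0]
    - [15,0,0,0,0,0,0]

```text
clock: 28.4
position: [0.6866, 0.1209, 0.2433]
ee_rot: [1.181, 1.227, -1.182]
force: [1.8, 1.7, -4.0]
width: 0.276
```

Emit:
arm_command:
  motion:
    - [15,6,0,0,0,0,0]
    - [15,4,0,0,0,0,0]
    - [15,2,0,0,0,0,0]
    - [15,0,0,0,0,0,0]

```text
clock: 28.9
position: [0.6861, 0.1214, 0.2348]
ee_rot: [1.182, 1.227, -1.181]
force: [-11.3, -0.7, 24.2]
width: 0.274
```

Emit:
arm_command:
  motion:
    - [44,0,0,0,0,0,0]
    - [44,0,0,0,0,0,0]
    - [44,0,0,0,0,0,0]
    - [44,-40,0,0,0,0,0]
    - [44,-60,0,0,0,0,0]

```text
clock: 29.52
position: [0.6861, 0.1203, 0.3306]
ee_rot: [1.179, 1.229, -1.186]
force: [0.4, 0.3, -0.1]
width: 0.482
```

Emit:
arm_command:
  motion:
    - [60,-30,-60,0,0,0,0]
    - [70,0,-60,0,0,0,0]
    - [70,0,-60,0,0,0,0]
    - [70,0,0,0,0,0,0]

```text
clock: 30.02
position: [0.5063, 0.1139, 0.3594]
ee_rot: [1.176, 1.229, -1.184]
force: [0.2, -0.1, 0.2]
width: 0.76
```

```bash
python3 - <<'E'
from h import *
seated(CL)
for c in("scene","side"):
    im=get_image(c);W=cloud(im);print([(np.round(d["point"],3).tolist(),round(d["p"],2)) for d in pinpoint(c,"chisel1")[:8]])
    print([(np.round(d["point"],3).tolist(),round(d["p"],2)) for d in pinpoint(c,"grab_post")[:2]])
    m=(W[...,2]>.11)&(W[...,2]<.145)&(np.hypot(W[...,0]-.61,W[...,1]-.02)<.03)
    print(c,m.sum(),W[m].mean(0).round(4))
    if c=="scene": save(im,"scene4.png",s=1.4)
go(.610,.020,.36,2.2)
E
```

```text
scene 1 205 handle top 0.0784 blade 75 0.0649
scene 3 185 handle top 0.0779 blade 104 0.0652
scene 5 162 handle top 0.078 blade 72 0.0649
side 1 3 handle top None blade 20 0.0654
side 3 76 handle top 0.0785 blade 36 0.0656
side 5 115 handle top 0.078 blade 36 0.065
[([0.693, -0.14, 0.066], 0.88), ([0.686, 0.118, 0.064], 0.76), ([0.691, -0.008, 0.067], 0.76), ([0.442, -0.312, 0.011], 0.67), ([0.375, 0.27, 0.011], 0.57), ([0.182, -0.32, 0.013], 0.56)]
[([0.609, 0.024, 0.121], 0.96)]
scene 65 [0.6138 0.0171 0.1256]
[([0.687, 0.123, 0.067], 0.85), ([0.45, -0.317, 0.017], 0.81), ([0.692, -0.007, 0.067], 0.72), ([0.178, -0.313, 0.016], 0.63), ([0.37, 0.266, 0.016], 0.59), ([0.697, -0.141, 0.065], 0.54)]
[([0.608, 0.018, 0.12], 0.94), ([0.604, 0.159, 0.121], 0.27)]
side 0 [nan nan nan]
shift [-0.3 94.7 97.9] len 136.2 yaw now 2.11 turn ax -0.09 tilt [-0.  0. -1.]<stdin>:7: RuntimeWarning: Mean of empty slice.
  ret = um.true_divide(
```

View pics/scene4.png

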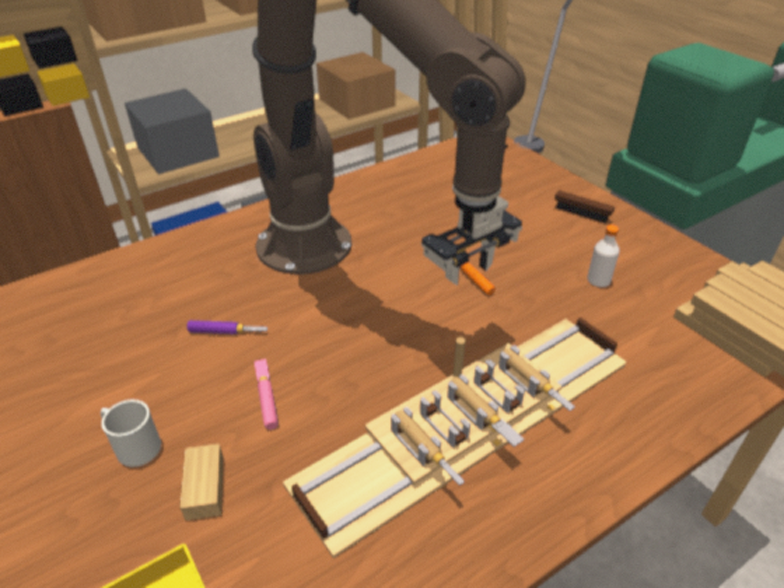

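All three chisels are seated, and the bystanders look unmoved. Now I'll grip the post at about (0.610, 0.020).

Emit:
arm_command:
  motion:
    - [70,0,32,33,0,0,0]
    - [70,0,32,33,0,0,0]
    - [70,0,31,32,0,0,0]
    - [70,0,0,0,0,0,0]
    - [70,0,0,0,0,0,0]

```text
clock: 31.05
position: [0.6094, 0.0203, 0.3595]
ee_rot: [1.182, 1.228, -1.182]
force: [0.2, 0.3, 0.1]
width: 0.762
```

Emit:
arm_command:
  motion:
    - [70,40,0,0,0,0,0]
    - [70,39,0,0,0,0,0]
    - [10,0,0,0,0,0,0]
    - [10,0,0,0,0,0,0]
    - [10,0,0,0,0,0,0]
  newtons: 25

```text
clock: 31.68
position: [0.61, 0.0204, 0.283]
ee_rot: [1.183, 1.225, -1.179]
force: [-0.2, -1.1, 0.2]
width: 0.485
```

Emit:
arm_command:
  motion:
    - [10,0,0,0,0,0,0]
    - [10,0,0,0,0,0,0]
    - [10,0,0,0,0,0,0]
    - [10,0,0,0,0,0,0]
    - [10,0,0,0,0,0,0]

```text
clock: 32.3
position: [0.6095, 0.02, 0.2813]
ee_rot: [1.182, 1.226, -1.181]
force: [-0.9, 0.7, 4.3]
width: 0.191
```

Emit:
arm_command:
  motion:
    - [10,0,0,-10,0,0,0]
    - [10,0,0,-15,0,0,0]
    - [10,0,0,-20,0,0,0]
    - [10,0,0,-20,0,0,0]
    - [10,0,0,-20,0,0,0]
  newtons: 40

```text
clock: 32.92
position: [0.6063, 0.1047, 0.2813]
ee_rot: [1.182, 1.225, -1.183]
force: [-1.7, -2.2, 6.4]
width: 0.186
```

Emit:
arm_command:
  motion:
    - [10,0,0,-20,0,0,0]
    - [10,0,0,-15,0,0,0]
    - [10,0,0,-8,0,0,0]
    - [10,0,0,0,0,0,0]

```text
clock: 33.42
position: [0.6047, 0.1464, 0.2813]
ee_rot: [1.18, 1.224, -1.184]
force: [-2.8, -4.2, 9.3]
width: 0.19
```

Emit:
arm_command:
  motion:
    - [10,0,0,-6,0,0,0]
    - [10,0,0,-4,0,0,0]
    - [10,0,0,0,0,0,0]
    - [10,0,0,0,0,0,0]

```text
clock: 33.92
position: [0.6042, 0.1583, 0.2814]
ee_rot: [1.182, 1.227, -1.181]
force: [-2.4, 2.1, 6.1]
width: 0.188
```

```bash
python3 - <<'E'
from h import *
go(.6042,.160,.281,2.2);s=arm.observe();print(s["position"],s["force"],s["width"]*91.8)
E
```

```text
shift [ 0.4  0.1 -1.7] len 1.7 yaw now 2.17 turn ax -0.03 tilt [ 0.     0.001 -1.   ]
[0.60417549 0.15834509 0.28135883] [-2.40491409  2.09385284  6.09788891] 17.272328804134276
```

Within the detent and being drawn forward (+2 N). Release and retreat.

Emit:
arm_command:
  motion:
    - [10,0,0,-1,0,0,0]
    - [40,0,0,0,0,0,0]
    - [50,0,0,0,0,0,0]
    - [50,0,0,0,0,0,0]
    - [50,0,0,0,0,0,0]

```text
clock: 34.55
position: [0.6043, 0.1586, 0.2809]
ee_rot: [1.182, 1.227, -1.182]
force: [0.3, -0.0, 0.6]
width: 0.533
```

Emit:
arm_command:
  motion:
    - [50,-40,0,0,0,0,0]
    - [60,-50,-10,0,0,0,0]
    - [70,-20,-50,0,0,0,0]
    - [70,0,-60,0,0,0,0]
    - [70,0,0,0,0,0,0]

```text
clock: 35.17
position: [0.4801, 0.1542, 0.3908]
ee_rot: [1.177, 1.228, -1.182]
force: [0.8, -0.3, -0.0]
width: 0.76
```

```bash
python3 - <<'E'
from h import *
CL={k:(x-.0053,y+.14) for k,(x,y) in CL.items()}
seated(CL)
for c in("scene","side"):
    im=get_image(c);W=cloud(im)
    for n in("chisel1","grab_post","clip1","mug","offcut","glue_bottle"): print(n,[(np.round(d["point"],3).tolist(),round(d["p"],2)) for d in pinpoint(c,n)[:6]])
    m=(W[...,2]>.11)&(W[...,2]<.145)&(np.hypot(W[...,0]-.605,W[...,1]-.16)<.03)
    print(c,m.sum(),W[m].mean(0).round(4) if m.sum() else 0)
    if c=="scene": save(im,"scene5.png",s=1.4)
s=arm.observe();print(s["clock"],s["position"],s["force"])
E
```

```text
scene 1 172 handle top 0.0782 blade 67 0.0651
scene 3 166 handle top 0.0779 blade 83 0.0652
scene 5 144 handle top 0.0781 blade 64 0.0644
side 1 84 handle top 0.0775 blade 26 0.0653
side 3 115 handle top 0.0783 blade 46 0.0649
side 5 137 handle top 0.078 blade 45 0.0651
chisel1 [([0.69, -0.002, 0.064], 0.97), ([0.443, -0.312, 0.009], 0.88), ([0.684, 0.13, 0.065], 0.75), ([0.376, 0.272, 0.01], 0.65), ([0.181, -0.318, 0.012], 0.59), ([0.683, 0.258, 0.064], 0.57)]
grab_post [([0.606, 0.162, 0.121], 0.84)]
clip1 [([0.685, 0.131, 0.066], 0.81), ([0.677, 0.261, 0.066], 0.73), ([0.68, 0.194, 0.062], 0.67), ([0.686, 0.064, 0.062], 0.66), ([0.69, 0.002, 0.061], 0.65)]
mug [([0.679, 0.261, 0.064], 0.73), ([0.401, -0.555, 0.001], 0.59), ([0.685, 0.129, 0.065], 0.22)]
offcut [([0.686, -0.004, 0.066], 0.72), ([0.548, -0.485, -0.002], 0.71), ([0.686, 0.131, 0.066], 0.58), ([0.682, 0.196, 0.061], 0.49)]
glue_bottle [([0.527, 0.516, -0.003], 0.66), ([0.805, 0.137, 0.066], 0.65)]
scene 62 [0.6085 0.1563 0.1249]
chisel1 [([0.372, 0.268, 0.018], 0.86), ([0.449, -0.318, 0.016], 0.76), ([0.681, 0.265, 0.068], 0.57), ([0.688, 0.132, 0.065], 0.55), ([0.177, -0.311, 0.012], 0.52), ([0.693, -0.0, 0.064], 0.48)]
grab_post [([0.603, 0.16, 0.123], 0.63)]
clip1 [([0.688, 0.126, 0.062], 0.93), ([0.674, 0.264, 0.067], 0.92), ([0.68, 0.068, 0.065], 0.84), ([0.689, -0.004, 0.061], 0.75), ([0.68, 0.199, 0.062], 0.75)]
mug [([0.402, -0.554, -0.002], 0.61)]
offcut [([0.552, -0.482, 0.0], 0.82)]
glue_bottle [([0.529, 0.52, 0.002], 0.9)]
side 53 [0.6039 0.1633 0.1274]
35.975 [0.48440862 0.15429057 0.39099763] [1.34114135 1.02691944 0.34890562]
```

View pics/scene5.png

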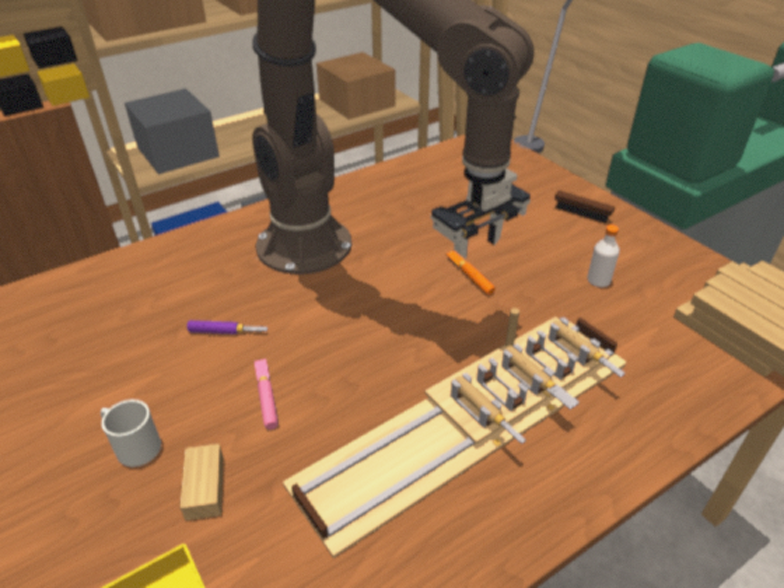

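```bash
python3 -c "
from h import *
print(arm.sign_off())"
```

```text
the job is handed in; nothing more can be done
None
```

I've handed the job in. The three wooden chisels on the bench are seated in clips 1, 3 and 5 with their blades pointing away from the robot. The carriage is in the dispatch station. The robot's clock read about 36 s of the 210 s allowed.

**What I did:** I pushed the carriage by its post about 54 mm into the loading station. I then pressed each chisel into its clip with 20–24 N and pushed the carriage on to dispatch.

**Last checks:**
- **Carriage:** the post moved 139 mm between the stations (140 mm expected). Both cameras place it at about y = 0.16, matching the dispatch station.
- **Chisels:** both cameras put all three handle tops at about 78 mm against a nominal 76 mm, and the blades level at about 65 mm. Handle middles are within about 5 mm of the clip centres.
- **Bystanders:** the mug, offcut and glue bottle showed no movement beyond measurement error. I left the purple, pink and orange look-alikes alone, and the arm was clear of everything.

**Disagreements:** the networks gave a few false hits, such as "mug" or "offcut" on the clips. I ruled these out against the picture. No check failed, but sign-off reports no verdict.

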